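Gauge the root gap of a clamped butt joint with stepped leaves

ROBOT

A 6-joint arm with a two-finger parallel gripper is mounted at the origin on the work surface. World frame = base frame: x ahead of the robot, y to its left, z up, the work surface at z = 0. Lengths are in m, angles in rad, forces in N, time in s.
With the tool pointing down it reaches from about 0.225 to 0.725 m from the base axis. Payload 3.1 kg.
Tool frame: the origin (TCP) lies between the finger pads; the fingertips stand 25 mm ahead of it and the grasp point (between the pads) lies 6 mm ahead of it; z points along the fingers, x is the direction in which the jaws open and shut, and the axes are right-handed (so a half turn about z gives the same grasp; the last joint's range is limited). The gripper opens to 85 mm and grips with 20 to 120 N. Pads are 22 mm wide; open, the fingers measure 114 mm over their backs; the gripper's body (76 mm by 85 mm) begins 54 mm behind the grasp point. The pads swing forward as they close: fully open they stand 13 mm farther back than shut.
Start: joints at [-1.409, 0.048, 0.099, 1.622, 0, 1.443], TCP at [0.15, -0.503, 0.256] pointing down, gripper open.
Joint ranges: [-2.91, 2.91], [-0.99, 1.94], [-1.21, 1.42], [-2.12, 2.29], [-1.49, 1.47], [-3.14, 3.14]. Speed limits (rad/s): [2.79, 2.79, 3.14, 3.14, 3.14, 3.14].

INTERFACE

Orientations are given as a unit quaternion [x, y, z, w].
In Python, from bench import telemetry, eyes, finish_job gives the robot as it stands. The module is installed in compiled form; this text tells all that it offers.
- The arm moves only by the tool step_arm, never from a script. Its argument "series" is a list of rows, each an object of numbers: "grip": the finger opening in mm, from 0 to 85.4; "dx", "dy", "dz": the shift along the world's x, y, z in units of 30 mm (1.0 is 30 mm); "ax", "ay", "az": the turn, a rotation vector about the world's x, y, z in units of 5 degrees (1.0 is 5 degrees). A call has exactly 10 rows; each row is the pose to reach, as a shift and turn from the pose measured when the call began; what a row does not reach only later rows make up. A row lasts 1/12 s, in which the tool goes at most 41.7 mm and 7.16 degrees, less where a joint would pass 70% of its speed; a pose out of reach is approached as far as the arm can. A call with a gripper value outside its range is refused whole. The fingers move at their own pace and stop on an object; the grip force is fixed at half the most. Time passes only in rows, so rows that repeat a pose let the fingers close, or fill a call up. It gives the time, the measured TCP pose, the force and the opening at its end, in the units of the state.
- telemetry.get_obs(): the state, without advancing time (a new reading comes with each control period).
- eyes.camera(name): name is "scene" or "top" or "wrist"; returns the picture (480x640x3 uint8, blue, green, red); there is no depth.
- eyes.camera_params(name): a dict with "K" (3x3 intrinsics, pixels), "pose" (4x4, takes a point from camera to world coordinates). Camera axes: x right, y down, z forward; pixel columns grow to the right and rows downward; lengths in m; the calibration is good to about 2 mm. The wrist camera is an equidistant fisheye: a pixel r from the principal point sees the ray r / f radians off the axis. A picture is of the moment at which its call begins: read the wrist's pose just before it. camera_params takes no time and is no camera call; for the wrist camera it gives the pose at the moment of the call.
- finish_job(): hands the job in, once; it reports no verdict.
Trained networks look in the newest picture that a camera, given by its name, has taken for a name from the list of things; names that differ only in an ending like _2 or _b are one class to them, and where a whole thing is asked for, a point or a joint stands for the part that bears it (a point fixed in the world has none). Each returns a list of dicts, best first, with "p" (0 to 1); they miss things now and then, are a little off and sometimes report something else, mostly with a low value. They report only what shows in the picture. A call takes as long as a camera call. They do not tell look-alikes from the thing itself.
- eyes.find_in(camera, thing): "point" ([x, y, z] in m, in world coordinates, good to about 4 mm: the middle of the surface that is visible of it).
- eyes.outline_of(camera, thing): "mask" (480x640 bool, what is visible of it).
The state is a dict: "t": time; "joint_pos": joint angles; "qvel": joint speeds; "joint_torque": joint torques, N m; "eef_pos": TCP position; "tcp_rot": TCP orientation; "ft_force": force on the tool from outside, world axes, zero at the start; "moment": the same for the moment, N m; "finger_gap": opening from 0.0 (shut) to 1.0 (fully open).
Only numpy, scipy, OpenCV 4.12 (cv2) and the standard library are available. Lean on these libraries where they do the work, as an engineer would, in place of code of your own. Each camera call takes 0.05 s, during which the arm holds its last target. There are 200 camera calls.

TASK

Find the root gap between the two clamped steel plates by trying the four gauge leaves from the rack in it, one after another from the thinnest up, without forcing any. Leave each leaf that goes in standing in the gap with its shoulders flat on both plates, beside the ones before it; when one binds, hang it back in the rack, where the thicker ones stay untried. Do not disturb the other things on the bench.

Things in the scene. Friction and masses are not known exactly. Their poses are not given: they have to be found in the camera images.
- fixture: Fixed dark steel base sheet 250 x 210 x 6 mm carrying two bare steel plates (each 230 long, 90 wide, 22 mm thick), laid edge to edge with a gap between them. Origin on the bench under the fixed plate's gap face, half-way along the gap; x along the gap, y across it, z up. Each plate has an orange spring clamp at its outer edge near x = 60 mm, 65 mm or more from the gap, up to 63 mm high.
- gap_edge (a point): Half-way along the gap, level with the plates' tops (28 mm above the bench), axes as the fixture's. The fixed plate's upright gap face lies at y = 0 (plate on -y), the other plate's at y = the gap: unknown, 5.4 to 11.9 mm, the same all along. Both edges are bevelled, 4 mm back over the top 8 mm, leading a leaf in. Room for 4 leaves: say x = -85, -30, 25, 85 mm.
- loose_plate: The second plate, on the +y side of the gap, clamped and immovable. The origin lies under its far half; its distance from the gap face is not known, so it does not tell the gap: use the leaves. A leaf right in has its shoulders on both plates, grip centre 58 mm above the bench; one that binds stops 6 mm or more higher.
- rack: Fixed rack, 290 x 70 mm: two wooden rails, tops 34 mm high, with one slot 17 mm wide between them along x through the origin (on the bench, under the middle; z up). Leaves hang in the slot with shoulders across both rails, grip centre 64 mm above the bench, at x = -90, -30, 30, 90 mm at the start, in any order.
- leaf_1_grip (a point): Gauge leaf 1 (thinnest): steel, 70 g, blade 4 mm thick (y), 20 mm wide (x). Point: centre of its upright grip tab, 12 (y) x 20 (x) x 44 mm tall. Under the tab a crossbar (the shoulders) 44 (y) x 20 x 8 mm, underside 30 mm below the point; then the blade, 20 mm long, round nose, foot 50 mm below the point. x along slot or gap, z up. Thicker leaves are wider.
- leaf_2_grip (a point): Gauge leaf 2 (second): steel, 100 g, blade 7 mm thick (y), 25 mm wide (x). Point: centre of its upright grip tab, 12 (y) x 25 (x) x 44 mm tall. Under the tab a crossbar (the shoulders) 44 (y) x 25 x 8 mm, underside 30 mm below the point; then the blade, 20 mm long, round nose, foot 50 mm below the point. x along slot or gap, z up. Thicker leaves are wider.
- leaf_3_grip (a point): Gauge leaf 3 (third): steel, 130 g, blade 10 mm thick (y), 30 mm wide (x). Point: centre of its upright grip tab, 12 (y) x 30 (x) x 44 mm tall. Under the tab a crossbar (the shoulders) 44 (y) x 30 x 8 mm, underside 30 mm below the point; then the blade, 20 mm long, round nose, foot 50 mm below the point. x along slot or gap, z up. Thicker leaves are wider.
- leaf_4_grip (a point): Gauge leaf 4 (thickest): steel, 160 g, blade 13 mm thick (y), 35 mm wide (x). Point: centre of its upright grip tab, 12 (y) x 35 (x) x 44 mm tall. Under the tab a crossbar (the shoulders) 44 (y) x 35 x 8 mm, underside 30 mm below the point; then the blade, 20 mm long, round nose, foot 50 mm below the point. x along slot or gap, z up. Thicker leaves are wider.
- hammer: Bystander: hammer lying on the bench beyond the work. Origin at its underside.
- jar: Bystander: closed jar, 60 mm across, 85 mm high. Origin at its underside.
- magnet: Bystander: red welding magnet block 70 x 50 x 22 mm. Origin at its underside.
Not all that is in view belongs to the job. Leave any blue or yellow look-alike of the part that bears leaf_1_grip alone.

How it is judged:
On the way, in this order (a step that is already met when the one before it is completed fails the run):
1. the thinnest leaf is all the way down in the gap, the other three still hang in the rack (z of leaf_1_grip in the frame of fixture between 0.054 and 0.061 m and y of leaf_1_grip in the frame of fixture between -0.002 and 0.016 m and angle between each of leaf_1_grip, leaf_2_grip, leaf_3_grip, leaf_4_grip's own z axis and vertical below 0.12 rad and z of leaf_2_grip in the frame of rack between 0.06 and 0.068 m and y of leaf_2_grip in the frame of rack between -0.008 and 0.008 m and z of leaf_3_grip in the frame of rack between 0.06 and 0.068 m and y of leaf_3_grip in the frame of rack between -0.008 and 0.008 m and z of leaf_4_grip in the frame of rack between 0.06 and 0.068 m and y of leaf_4_grip in the frame of rack between -0.008 and 0.008 m), for 0.2 s.
2. the first leaf too thick is tried: upright on the gap's mouth, bearing on a plate with 1 N or more but not going in, thinner leaves all down in the gap, thicker ones in the rack (((y of loose_plate in the frame of fixture between 0.0818 and 0.0866 m and (z of leaf_1_grip in the frame of fixture between 0.054 and 0.061 m and y of leaf_1_grip in the frame of fixture between -0.002 and 0.016 m and angle between leaf_1_grip's own z axis and vertical below 0.12 rad) and (z of leaf_3_grip in the frame of rack between 0.06 and 0.068 m and y of leaf_3_grip in the frame of rack between -0.008 and 0.008 m and angle between leaf_3_grip's own z axis and vertical below 0.12 rad) and (z of leaf_4_grip in the frame of rack between 0.06 and 0.068 m and y of leaf_4_grip in the frame of rack between -0.008 and 0.008 m and angle between leaf_4_grip's own z axis and vertical below 0.12 rad) and z of leaf_2_grip in the frame of fixture between 0.0635 and 0.0785 m and y of leaf_2_grip in the frame of fixture between -0.004 and 0.018 m and x of leaf_2_grip in the frame of fixture between -0.115 and 0.115 m and angle between leaf_2_grip's own z axis and vertical below 0.2 rad and (contact force between leaf_2 and fixture above 1 N or contact force between leaf_2 and loose_plate above 1 N)) or (y of loose_plate in the frame of fixture between 0.0848 and 0.0896 m and (z of leaf_1_grip in the frame of fixture between 0.054 and 0.061 m and y of leaf_1_grip in the frame of fixture between -0.002 and 0.016 m and angle between leaf_1_grip's own z axis and vertical below 0.12 rad) and (z of leaf_2_grip in the frame of fixture between 0.054 and 0.061 m and y of leaf_2_grip in the frame of fixture between -0.002 and 0.016 m and angle between leaf_2_grip's own z axis and vertical below 0.12 rad) and (z of leaf_4_grip in the frame of rack between 0.06 and 0.068 m and y of leaf_4_grip in the frame of rack between -0.008 and 0.008 m and angle between leaf_4_grip's own z axis and vertical below 0.12 rad) and z of leaf_3_grip in the frame of fixture between 0.0635 and 0.0785 m and y of leaf_3_grip in the frame of fixture between -0.004 and 0.018 m and x of leaf_3_grip in the frame of fixture between -0.115 and 0.115 m and angle between leaf_3_grip's own z axis and vertical below 0.2 rad and (contact force between leaf_3 and fixture above 1 N or contact force between leaf_3 and loose_plate above 1 N)) or (y of loose_plate in the frame of fixture between 0.0878 and 0.0926 m and (z of leaf_1_grip in the frame of fixture between 0.054 and 0.061 m and y of leaf_1_grip in the frame of fixture between -0.002 and 0.016 m and angle between leaf_1_grip's own z axis and vertical below 0.12 rad) and (z of leaf_2_grip in the frame of fixture between 0.054 and 0.061 m and y of leaf_2_grip in the frame of fixture between -0.002 and 0.016 m and angle between leaf_2_grip's own z axis and vertical below 0.12 rad) and (z of leaf_3_grip in the frame of fixture between 0.054 and 0.061 m and y of leaf_3_grip in the frame of fixture between -0.002 and 0.016 m and angle between leaf_3_grip's own z axis and vertical below 0.12 rad) and z of leaf_4_grip in the frame of fixture between 0.0635 and 0.0785 m and y of leaf_4_grip in the frame of fixture between -0.004 and 0.018 m and x of leaf_4_grip in the frame of fixture between -0.115 and 0.115 m and angle between leaf_4_grip's own z axis and vertical below 0.2 rad and (contact force between leaf_4 and fixture above 1 N or contact force between leaf_4 and loose_plate above 1 N)))), for 0.02 s.
At the end, for the whole second after the job is handed in: Each leaf thinner than the gap stands in it, shoulders within 3 mm of the plates; each thicker one hangs in the rack slot, shoulders within 4 mm of the rails; all within 7 degrees of upright and at rest. A leaf with under 1.3 mm of play counts either way (((y of loose_plate in the frame of fixture between 0.0818 and 0.0866 m and (z of leaf_1_grip in the frame of fixture between 0.054 and 0.061 m and y of leaf_1_grip in the frame of fixture between -0.002 and 0.016 m and angle between leaf_1_grip's own z axis and vertical below 0.12 rad) and (z of leaf_2_grip in the frame of rack between 0.06 and 0.068 m and y of leaf_2_grip in the frame of rack between -0.008 and 0.008 m and angle between leaf_2_grip's own z axis and vertical below 0.12 rad) and (z of leaf_3_grip in the frame of rack between 0.06 and 0.068 m and y of leaf_3_grip in the frame of rack between -0.008 and 0.008 m and angle between leaf_3_grip's own z axis and vertical below 0.12 rad) and (z of leaf_4_grip in the frame of rack between 0.06 and 0.068 m and y of leaf_4_grip in the frame of rack between -0.008 and 0.008 m and angle between leaf_4_grip's own z axis and vertical below 0.12 rad)) or (y of loose_plate in the frame of fixture between 0.0848 and 0.0896 m and (z of leaf_1_grip in the frame of fixture between 0.054 and 0.061 m and y of leaf_1_grip in the frame of fixture between -0.002 and 0.016 m and angle between leaf_1_grip's own z axis and vertical below 0.12 rad) and (z of leaf_2_grip in the frame of fixture between 0.054 and 0.061 m and y of leaf_2_grip in the frame of fixture between -0.002 and 0.016 m and angle between leaf_2_grip's own z axis and vertical below 0.12 rad) and (z of leaf_3_grip in the frame of rack between 0.06 and 0.068 m and y of leaf_3_grip in the frame of rack between -0.008 and 0.008 m and angle between leaf_3_grip's own z axis and vertical below 0.12 rad) and (z of leaf_4_grip in the frame of rack between 0.06 and 0.068 m and y of leaf_4_grip in the frame of rack between -0.008 and 0.008 m and angle between leaf_4_grip's own z axis and vertical below 0.12 rad)) or (y of loose_plate in the frame of fixture between 0.0878 and 0.0926 m and (z of leaf_1_grip in the frame of fixture between 0.054 and 0.061 m and y of leaf_1_grip in the frame of fixture between -0.002 and 0.016 m and angle between leaf_1_grip's own z axis and vertical below 0.12 rad) and (z of leaf_2_grip in the frame of fixture between 0.054 and 0.061 m and y of leaf_2_grip in the frame of fixture between -0.002 and 0.016 m and angle between leaf_2_grip's own z axis and vertical below 0.12 rad) and (z of leaf_3_grip in the frame of fixture between 0.054 and 0.061 m and y of leaf_3_grip in the frame of fixture between -0.002 and 0.016 m and angle between leaf_3_grip's own z axis and vertical below 0.12 rad) and (z of leaf_4_grip in the frame of rack between 0.06 and 0.068 m and y of leaf_4_grip in the frame of rack between -0.008 and 0.008 m and angle between leaf_4_grip's own z axis and vertical below 0.12 rad))) and linear speed of each of leaf_1, leaf_2, leaf_3, leaf_4 below 0.02 m/s); the robot touches nothing.
It fails at once if a leaf taken from the rack before the next thinner one ((distance of leaf_2_grip from where it was at the start of the episode above 0.05 m and distance of leaf_1_grip from where it was at the start of the episode below 0.02 m) or (distance of leaf_3_grip from where it was at the start of the episode above 0.05 m and distance of leaf_2_grip from where it was at the start of the episode below 0.02 m) or (distance of leaf_4_grip from where it was at the start of the episode above 0.05 m and distance of leaf_3_grip from where it was at the start of the episode below 0.02 m)).
It fails at once if the hammer, jar or magnet moved more than 30 mm (distance of any of hammer, jar, magnet from where it was at the start of the episode above 0.03 m).
It fails at once if a leaf forced against the plates (over 60 N) (contact force between any of leaf_1, leaf_2, leaf_3, leaf_4 and fixture above 60 N or contact force between any of leaf_1, leaf_2, leaf_3, leaf_4 and loose_plate above 60 N).
It also fails if it takes over 72 s, if anything falls off the work surface, if the arm or the gripper's body presses on something with over 40 N, if the wrist force passes 120 N, or if a joint passes its speed limit or range.

## Working session

There is one attempt and no reset: what is moved stays moved. The work goes in short steps, Python scripts to look and compute and a tool call to move; the robot and the scene stay as the last step left them, time stands still between calls to the robot, and variables do not carry over. Pictures are saved under pics/ and viewed, about 8 in all and at most 12, crops included, and the job is handed in when it is done.

Besides the shell and the picture viewer there is one more tool, called by a JSON object that holds its "fn" and its "kwargs". step_arm: Moves the arm, as the interface text tells. Its arguments: {"type":"object","properties":{"series":{"type":"array"}},"required":["series"]}

```bash
mkdir -p pics; python3 - <<'E'
from bench import telemetry, eyes
import cv2
print(telemetry.get_obs())
for c in ["scene","top"]:
    im=eyes.camera(c); cv2.imwrite(f"pics/{c}0.png",im)
    p=eyes.camera_params(c); print(c,p["K"].tolist(),p["pose"].round(4).tolist())
    for t in ["leaf_1_grip","rack","fixture","loose_plate","hammer","jar","magnet"]:
        print(t,[(d["point"].round(3).tolist() if hasattr(d["point"],"round") else d["point"],round(d["p"],2)) for d in eyes.find_in(c,t)])
E
```

```text
{'t': 0.0, 'joint_pos': array([-1.40883195e+00,  4.87529380e-02,  9.75916556e-02,  1.62201240e+00,
       -1.33014023e-05,  1.44298804e+00]), 'qvel': array([-5.52002001e-04,  2.39465264e-03, -6.23327438e-04,  1.03768823e-03,
        5.85684403e-05, -4.40959400e-04]), 'joint_torque': array([-1.06195002e-03, -3.38787210e+01,  3.20012605e+01,  2.04488070e-02,
       -4.11480805e-04, -9.93784361e-07]), 'eef_pos': array([ 0.14989972, -0.50256215,  0.25511287]), 'tcp_rot': array([ 0.80178943, -0.59760547, -0.00085938, -0.00082126]), 'ft_force': array([-0.16278055, -0.11027776,  0.2328863 ]), 'moment': array([-0.03478115, -0.00279055,  0.04704197]), 'finger_gap': 0.9989687191627099}
scene [[579.9004647552619, 0.0, 315.37154302879566], [0.0, 579.9004647552619, 241.70785817338745], [0.0, 0.0, 1.0]] [[-0.0084, 0.7454, -0.6666, 1.3664], [0.9998, 0.0187, 0.0084, 0.0737], [0.0187, -0.6664, -0.7454, 0.9368], [0.0, 0.0, 0.0, 1.0]]
leaf_1_grip [([0.5419, -0.3185, 0.038], 0.76), ([0.332, -0.2487, 0.0345], 0.75), ([0.5163, -0.1906, 0.048], 0.71)]
rack [([0.5912, -0.187, 0.0076], 0.58)]
fixture [([0.57
[... 250 characters left out ...]
99081, 0.0, 310.5619075429734], [0.0, 560.7902560699081, 232.75392136653952], [0.0, 0.0, 1.0]] [[-0.0138, -0.9827, 0.1849, 0.3194], [-0.9999, 0.0125, -0.0084, 0.0897], [0.006, -0.185, -0.9827, 1.3785], [0.0, 0.0, 0.0, 1.0]]
leaf_1_grip [([0.5099, -0.1888, 0.0424], 0.69), ([0.3244, -0.2436, 0.0304], 0.54), ([0.5253, -0.3191, 0.0287], 0.49)]
rack [([0.5304, -0.192, -0.0018], 0.95)]
fixture [([0.5327, 0.1139, 0.0268], 0.76)]
loose_plate [([0.5404, 0.2046, 0.0309], 0.76), ([0.4528, -0.1835, 0.0379], 0.49)]
hammer [([0.7573, -0.0933, 0.0247], 0.73), ([0.626, -0.2109, 0.0471], 0.58)]
jar [([0.626, 0.4468, 0.0887], 0.63), ([0.6255, -0.2093, 0.0422], 0.18)]
magnet [([0.5094, -0.1888, 0.0407], 0.29)]
```

View pics/scene0.png

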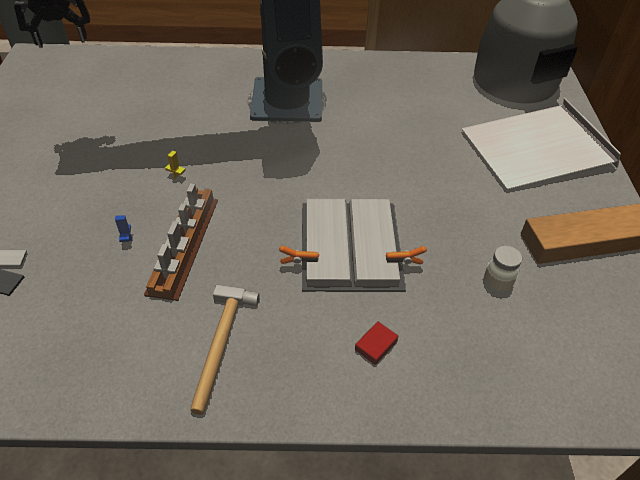

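View pics/top0.png

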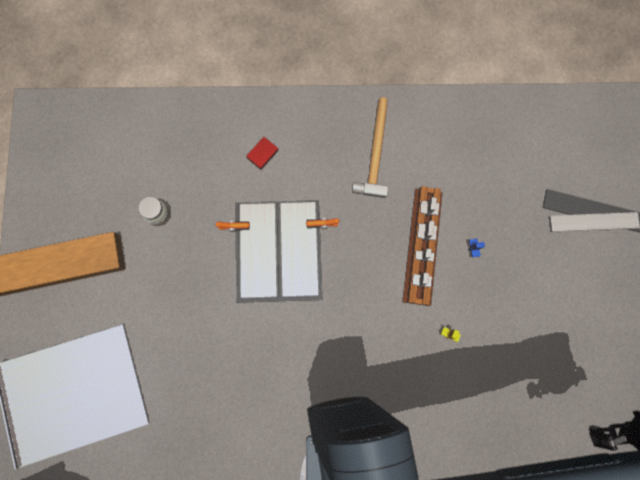

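The scene picture shows the rack at (180,245), with the yellow look-alike at (173,163), the blue one at (123,228) and the hammer head at (235,296). The top picture shows the gap along column 278, rows 203–297. The rack slot runs from (431,190) to (420,300), with four leaves in it. Next I'll measure the lines and go look from near.

```bash
cat > h.py <<'E'
from bench import telemetry, eyes
import numpy as np, cv2
from scipy.spatial.transform import Rotation as R
def rays(cam,px,P=None):
    P=P or eyes.camera_params(cam); K,T=P["K"],P["pose"]; px=np.atleast_2d(px).astype(float)
    a=(px-K[:2,2])/[K[0,0],K[1,1]]
    if cam=="wrist":
        r=np.linalg.norm(a,axis=1,keepdims=True); d=np.c_[a/np.maximum(r,1e-9)*np.sin(r),np.cos(r)]
    else: d=np.c_[a,np.ones(len(a))]
    return T[:3,3],d@T[:3,:3].T
def hit(cam,px,z,P=None):
    o,d=rays(cam,px,P); return o+d*((z-o[2])/d[:,2])[:,None]
def proj(cam,X,P=None):
    P=P or eyes.camera_params(cam); K,T=P["K"],P["pose"]; c=(np.atleast_2d(X)-T[:3,3])@T[:3,:3]
    if cam=="wrist":
        s=np.linalg.norm(c[:,:2],axis=1,keepdims=True); a=c[:,:2]/np.maximum(s,1e-9)*np.arctan2(s,c[:,2:])
    else: a=c[:,:2]/c[:,2:]
    return a*[K[0,0],K[1,1]]+K[:2,2]
def st():
    s=telemetry.get_obs(); r=R.from_quat(s["tcp_rot"]).as_matrix()
    print("t",round(s["t"],2),"tcp",s["eef_pos"].round(4),"jawyaw",np.degrees(np.arctan2(r[1,0],r[0,0])).round(2),"tilt",r[:,2].round(4),"F",s["ft_force"].round(2),"gap",round(s["finger_gap"]*85.4,1)); return s
E
python3 - <<'E'
from h import *
s=st()
P=eyes.camera_params("wrist"); print(P["K"].tolist(),P["pose"].round(3).tolist())
im=cv2.imread("pics/top0.png"); g=cv2.cvtColor(im,6).astype(float)
# gap line
pts=[]
for r in range(208,294,4):
    w=255-g[r,268:290]; w=np.clip(w-np.median(w)-15,0,None); pts.append([268+(w*np.arange(22)).sum()/w.sum(),r])
H=hit("top",np.array(pts),.028); f=np.polyfit(H[:,0],H[:,1],1); print("gap line y=",f,"angle",np.degrees(np.arctan(f[0])),"res",np.std(H[:,1]-np.polyval(f,H[:,0])))
print("gap ends",hit("top",[[278,201],[278,298]],.028))
print("rack ends top",hit("top",[[431,188],[419,304]],.034))
m=eyes.camera("top"); ms=eyes.outline_of("top","rack"); print([d["p"] for d in ms])
mk=ms[0]["mask"].astype(np.uint8); c=max(cv2.findContours(mk,0,2)[0],key=cv2.contourArea); b=cv2.boxPoints(cv2.minAreaRect(c)); print(b,hit("top",b,.034))
cv2.imwrite("pics/rk.png",cv2.resize(im[180:310,395:495],None,fx=4.5,fy=4.5,interpolation=2))
E
```

```text
t 0.8 tcp [ 0.15   -0.5031  0.2564] jawyaw -73.4 tilt [ 0.e+00 -1.e-04 -1.e+00] F [ 1.18  0.35 -0.59] gap 85.2
[[371.64829954431775, 0.0, 318.68343782580354], [0.0, 371.64829954431775, 239.16693984554212], [0.0, 0.0, 1.0]] [[0.286, -0.925, -0.252, 0.215], [-0.958, -0.276, -0.076, -0.485], [0.001, 0.263, -0.965, 0.375], [0.0, 0.0, 0.0, 1.0]]
gap line y= [0.01609996 0.14917328] angle 0.9223798960034478 res 0.00015365558442945244
gap ends [[0.65452055 0.15761073 0.028     ]
 [0.41534934 0.15834582 0.028     ]]
rack ends top [[ 0.68151806 -0.22210241  0.034     ]
 [ 0.39616885 -0.1781223   0.034     ]]
[0.54]
[[235. 200.]
 [338. 200.]
 [338. 301.]
 [235. 301.]] [[0.65687323 0.26324154 0.034     ]
 [0.65374513 0.0093102  0.034     ]
 [0.40588014 0.01497807 0.034     ]
 [0.40917538 0.26049461 0.034     ]]
```

View pics/rk.png

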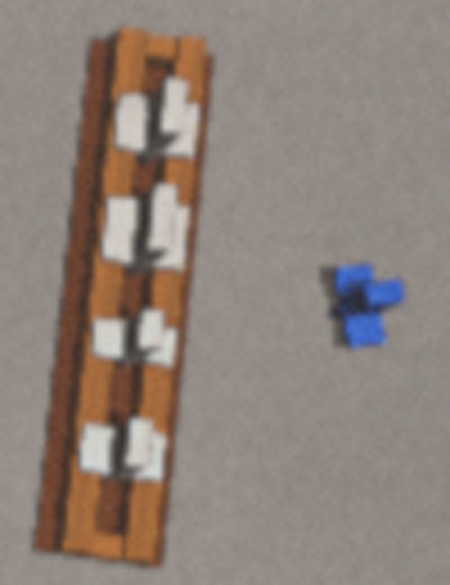

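The crossbar widths in the crop run about 58, 68, 44 and 53 px from far to near, so the order is leaf 3, 4, 1, 2. I'll check it from near.

{"fn": "step_arm", "kwargs": {"series": [{"dx": 1, "dy": 1, "az": -0.5, "grip": 40}, {"dx": 2, "dy": 2, "az": -1, "grip": 40}, {"dx": 3, "dy": 3, "az": -1.5, "grip": 40}, {"dx": 4, "dy": 4, "az": -2, "grip": 40}, {"dx": 5, "dy": 5, "az": -2.5, "grip": 40}, {"dx": 6, "dy": 6, "az": -3, "grip": 40}, {"dx": 7, "dy": 7, "az": -3.5, "grip": 40}, {"dx": 8, "dy": 8, "az": -4, "grip": 40}, {"dx": 9, "dy": 9, "az": -4.5, "grip": 40}, {"dx": 10, "dy": 10, "az": -5.08, "grip": 40}]}}

```text
validation failed for argument at $.se...
```

```bash
python3 - <<'E'
from h import *
s=st(); P=eyes.camera_params("wrist"); im=eyes.camera("wrist"); cv2.imwrite("pics/w1.png",im); np.savez("pics/w1.npz",**P)
for d in eyes.find_in("wrist","leaf_1_grip"): print(np.round(d["point"],3),round(d["p"],2))
E
```

```text
t 0.9 tcp [ 0.15   -0.5031  0.2563] jawyaw -73.4 tilt [-0.e+00 -1.e-04 -1.e+00] F [0.06 0.09 1.16] gap 85.4
```

View pics/w1.png

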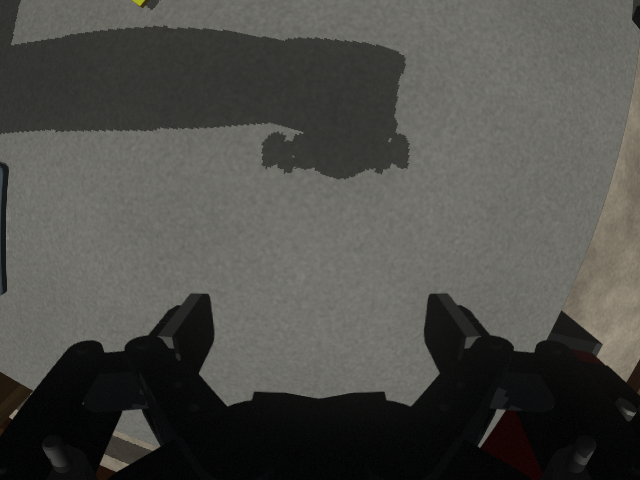

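The move was refused, so the wrist picture only shows bare bench. I expect every row needs all seven numbers.

{"fn": "step_arm", "kwargs": {"series": [{"grip": 40, "dx": 1, "dy": 1, "dz": 0, "ax": 0, "ay": 0, "az": -0.5}, {"grip": 40, "dx": 2, "dy": 2, "dz": 0, "ax": 0, "ay": 0, "az": -1}, {"grip": 40, "dx": 3, "dy": 3, "dz": 0, "ax": 0, "ay": 0, "az": -1.5}, {"grip": 40, "dx": 4, "dy": 4, "dz": 0, "ax": 0, "ay": 0, "az": -2}, {"grip": 40, "dx": 5, "dy": 5, "dz": 0, "ax": 0, "ay": 0, "az": -2.5}, {"grip": 40, "dx": 6, "dy": 6, "dz": 0, "ax": 0, "ay": 0, "az": -3}, {"grip": 40, "dx": 7, "dy": 7, "dz": 0, "ax": 0, "ay": 0, "az": -3.5}, {"grip": 40, "dx": 8, "dy": 8, "dz": 0, "ax": 0, "ay": 0, "az": -4}, {"grip": 40, "dx": 9, "dy": 9, "dz": 0, "ax": 0, "ay": 0, "az": -4.5}, {"grip": 40, "dx": 10, "dy": 10, "dz": 0, "ax": 0, "ay": 0, "az": -5.08}]}}

```text
t: 1.83
eef_pos: [0.4458, -0.2067, 0.2566]
tcp_rot: [-0.65, 0.76, -0.001, 0.0]
ft_force: [1.1, -1.0, 0.2]
finger_gap: 0.471
```

```bash
python3 - <<'E'
from h import *
s=st(); P=eyes.camera_params("wrist"); im=eyes.camera("wrist"); cv2.imwrite("pics/w2.png",im); np.savez("pics/w2.npz",**P)
s=st()
for d in eyes.find_in("wrist","leaf_1_grip"): print(np.round(d["point"],3),round(d["p"],2))
E
```

```text
t 1.83 tcp [ 0.4458 -0.2067  0.2566] jawyaw -98.92 tilt [ 8.e-04 -7.e-04 -1.e+00] F [ 1.05 -0.96  0.16] gap 40.2
t 1.88 tcp [ 0.4505 -0.2009  0.2563] jawyaw -98.6 tilt [ 0.0057  0.0054 -1.    ] F [ 1.97  2.37 -0.23] gap 40.1
[ 0.53  -0.324  0.028] 0.82
[ 0.512 -0.2    0.042] 0.79
```

View pics/w2.png

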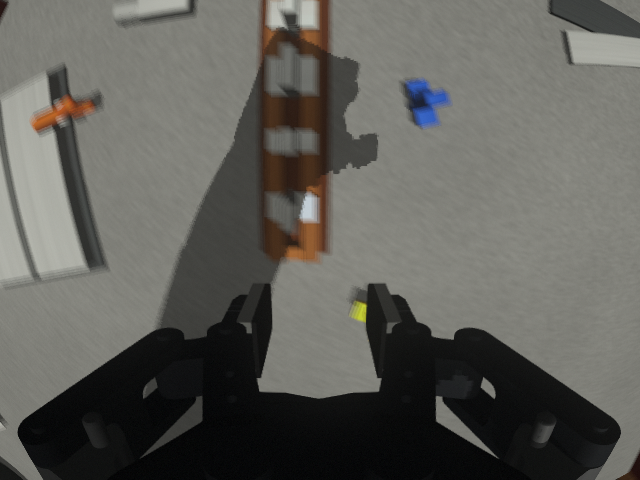

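The rack shows at columns 262–328, blurred because the arm was still moving. I'll take a sharp picture and crop it.

```bash
python3 - <<'E'
from h import *
s=st(); P=eyes.camera_params("wrist"); im=eyes.camera("wrist"); cv2.imwrite("pics/w3.png",im); np.savez("pics/w3.npz",**P); st()
cv2.imwrite("pics/w3c.png",cv2.resize(im[0:270,210:370],None,fx=2.2,fy=2.2,interpolation=2))
E
```

```text
t 1.93 tcp [ 0.4479 -0.2039  0.2562] jawyaw -98.35 tilt [ 0.0018  0.002  -1.    ] F [-0.68 -0.31  0.41] gap 40.0
t 1.98 tcp [ 0.4461 -0.2061  0.2562] jawyaw -98.43 tilt [-2.e-04  1.e-04 -1.e+00] F [-0.91 -0.8   0.34] gap 40.0
```

View pics/w3c.png

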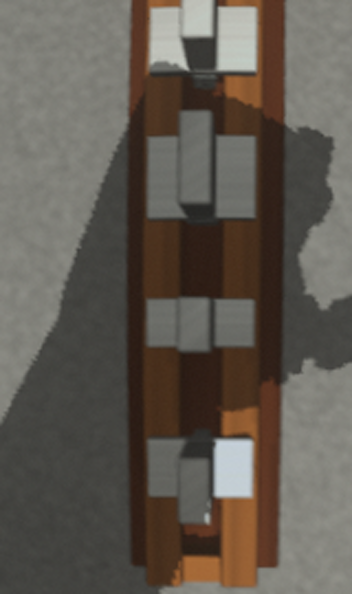

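Sharp now: the crossbars are leaf 4 at crop rows 136–218, leaf 1 at 299–347 and leaf 2 at 438–496, with leaf 3 at the far end. Order confirmed.

```bash
python3 - <<'E'
from h import *
P=dict(np.load("pics/w3.npz"))
for n,(x0,x1,y0,y1) in {1:(147,254,299,347),2:(147.5,253,438,496.5),4:(147.5,255,136.5,217.5),3:(149,256,7,73)}.items():
    q=np.array([[x0,y0],[x1,y0],[x1,y1],[x0,y1]])/2.2+[210,0]
    X=hit("wrist",q,.042,P); print(n,X.mean(0).round(4),"wide",np.linalg.norm(X[1]-X[0]).round(4),"len",np.linalg.norm(X[3]-X[0]).round(4),"ang",np.degrees(np.arctan2(*(X[0]-X[3])[1::-1])).round(1))
# refined rack ends from wrist: rail end near & direction from bars
E
```

```text
1 [ 0.5116 -0.1981  0.042 ] wide 0.0432 len 0.0196 ang -9.0
2 [ 0.4525 -0.1889  0.042 ] wide 0.0436 len 0.0248 ang -9.7
4 [ 0.5711 -0.2072  0.042 ] wide 0.0433 len 0.034 ang -8.2
3 [ 0.6301 -0.2161  0.042 ] wide 0.0438 len 0.0302 ang -7.5
```

{"fn": "step_arm", "kwargs": {"series": [{"grip": 45, "dx": 0.7, "dy": 0.1, "dz": -0.6, "ax": 0, "ay": 0, "az": 0}, {"grip": 45, "dx": 1.4, "dy": 0.2, "dz": -1.4, "ax": 0, "ay": 0, "az": 0}, {"grip": 45, "dx": 2.0, "dy": 0.27, "dz": -2.4, "ax": 0, "ay": 0, "az": 0}, {"grip": 45, "dx": 2.18, "dy": 0.27, "dz": -3.4, "ax": 0, "ay": 0, "az": 0}, {"grip": 45, "dx": 2.18, "dy": 0.27, "dz": -4.0, "ax": 0, "ay": 0, "az": 0}, {"grip": 45, "dx": 2.18, "dy": 0.27, "dz": -4.2, "ax": 0, "ay": 0, "az": 0}, {"grip": 45, "dx": 2.18, "dy": 0.27, "dz": -4.2, "ax": 0, "ay": 0, "az": 0}, {"grip": 45, "dx": 2.18, "dy": 0.27, "dz": -4.2, "ax": 0, "ay": 0, "az": 0}, {"grip": 45, "dx": 2.18, "dy": 0.27, "dz": -4.2, "ax": 0, "ay": 0, "az": 0}, {"grip": 45, "dx": 2.18, "dy": 0.27, "dz": -4.2, "ax": 0, "ay": 0, "az": 0}]}}

```text
t: 2.82
eef_pos: [0.5125, -0.1991, 0.1327]
tcp_rot: [-0.653, 0.757, -0.002, 0.001]
ft_force: [-0.1, -0.3, -0.1]
finger_gap: 0.527
```

```bash
python3 - <<'E'
from h import *
s=st(); P=eyes.camera_params("wrist"); im=eyes.camera("wrist"); cv2.imwrite("pics/w4.png",im)
for n,q in {1:(.5116,-.1981),2:(.4525,-.1889),4:(.5711,-.2072)}.items(): print(n,proj("wrist",[[*q,.086],[*q,.042]],P).round(0))
E
```

```text
t 2.82 tcp [ 0.5125 -0.1991  0.1327] jawyaw -98.47 tilt [ 0.0036 -0.002  -1.    ] F [-0.1  -0.34 -0.14] gap 45.0
1 [[315. 287.]
 [315. 259.]]
2 [[314. 386.]
 [315. 345.]]
4 [[315. 159.]
 [316. 156.]]
```

View pics/w4.png

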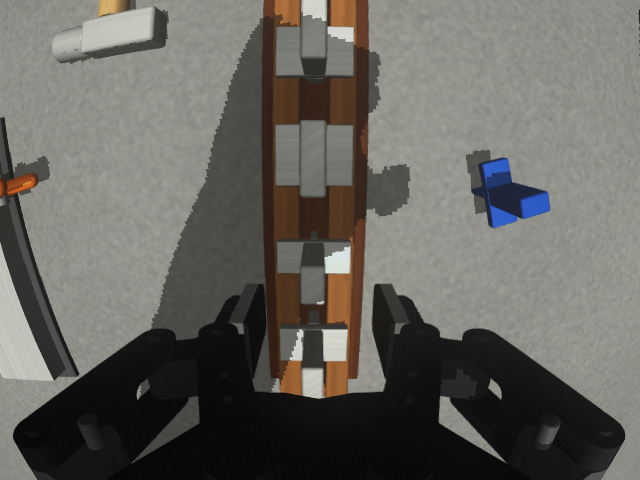

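The leaf 1 tab is at (313,285), within 2 px of the prediction, and between the jaws. I'll descend and grip.

{"fn": "step_arm", "kwargs": {"series": [{"grip": 45, "dx": 0, "dy": 0, "dz": -0.6, "ax": 0, "ay": 0, "az": 0}, {"grip": 45, "dx": 0, "dy": 0, "dz": -1.2, "ax": 0, "ay": 0, "az": 0}, {"grip": 45, "dx": 0, "dy": 0, "dz": -1.8, "ax": 0, "ay": 0, "az": 0}, {"grip": 40, "dx": 0, "dy": 0, "dz": -2.02, "ax": 0, "ay": 0, "az": 0}, {"grip": 20, "dx": 0, "dy": 0, "dz": -2.02, "ax": 0, "ay": 0, "az": 0}, {"grip": 5, "dx": 0, "dy": 0, "dz": -2.02, "ax": 0, "ay": 0, "az": 0}, {"grip": 5, "dx": 0, "dy": 0, "dz": -2.02, "ax": 0, "ay": 0, "az": 0}, {"grip": 5, "dx": 0, "dy": 0, "dz": -2.02, "ax": 0, "ay": 0, "az": 0}, {"grip": 5, "dx": 0, "dy": 0, "dz": -2.02, "ax": 0, "ay": 0, "az": 0}, {"grip": 5, "dx": 0, "dy": 0, "dz": -2.02, "ax": 0, "ay": 0, "az": 0}]}}

```text
t: 3.7
eef_pos: [0.5133, -0.1993, 0.0731]
tcp_rot: [-0.653, 0.757, -0.003, 0.001]
ft_force: [-0.1, 0.2, 2.2]
finger_gap: 0.136
```

The opening of 11.6 mm matches the 12 mm tab, so leaf 1 is held. Its centre is TCP − 9.1 mm. Now lift and carry it towards the gap.

{"fn": "step_arm", "kwargs": {"series": [{"grip": 5, "dx": 0, "dy": 0, "dz": 1, "ax": 0, "ay": 0, "az": 0}, {"grip": 5, "dx": 0, "dy": 0, "dz": 2, "ax": 0, "ay": 0, "az": 0}, {"grip": 5, "dx": 0, "dy": 0.2, "dz": 3, "ax": 0, "ay": 0, "az": 0}, {"grip": 5, "dx": 0.3, "dy": 1.2, "dz": 3.23, "ax": 0, "ay": 0, "az": 0.3}, {"grip": 5, "dx": 0.6, "dy": 2.4, "dz": 3.23, "ax": 0, "ay": 0, "az": 0.6}, {"grip": 5, "dx": 0.9, "dy": 3.6, "dz": 3.23, "ax": 0, "ay": 0, "az": 0.9}, {"grip": 5, "dx": 1.2, "dy": 4.8, "dz": 3.23, "ax": 0, "ay": 0, "az": 1.2}, {"grip": 5, "dx": 1.5, "dy": 6.0, "dz": 3.23, "ax": 0, "ay": 0, "az": 1.5}, {"grip": 5, "dx": 1.8, "dy": 7.2, "dz": 3.23, "ax": 0, "ay": 0, "az": 1.88}, {"grip": 5, "dx": 2.1, "dy": 8.4, "dz": 3.23, "ax": 0, "ay": 0, "az": 1.88}]}}

```text
t: 4.53
eef_pos: [0.5765, 0.0544, 0.1703]
tcp_rot: [0.713, -0.701, 0.003, -0.001]
ft_force: [-0.5, -1.2, -0.2]
finger_gap: 0.133
```

```bash
python3 -c "
from h import *
st()"
```

```text
t 4.53 tcp [0.5765 0.0544 0.1703] jawyaw -89.0 tilt [ 0.0063 -0.002  -1.    ] F [-0.46 -1.19 -0.16] gap 11.4
```

{"fn": "step_arm", "kwargs": {"series": [{"grip": 5, "dx": 0.5, "dy": 1.1, "dz": 0, "ax": 0, "ay": 0, "az": 0}, {"grip": 5, "dx": 0.9, "dy": 2.1, "dz": 0, "ax": 0, "ay": 0, "az": 0}, {"grip": 5, "dx": 1.3, "dy": 3.0, "dz": -0.4, "ax": 0, "ay": 0, "az": 0}, {"grip": 5, "dx": 1.45, "dy": 3.5, "dz": -0.8, "ax": 0, "ay": 0, "az": 0}, {"grip": 5, "dx": 1.45, "dy": 3.5, "dz": -1.2, "ax": 0, "ay": 0, "az": 0}, {"grip": 5, "dx": 1.45, "dy": 3.5, "dz": -1.5, "ax": 0, "ay": 0, "az": 0}, {"grip": 5, "dx": 1.45, "dy": 3.5, "dz": -1.5, "ax": 0, "ay": 0, "az": 0}, {"grip": 5, "dx": 1.45, "dy": 3.5, "dz": -1.5, "ax": 0, "ay": 0, "az": 0}, {"grip": 5, "dx": 1.45, "dy": 3.5, "dz": -1.5, "ax": 0, "ay": 0, "az": 0}, {"grip": 5, "dx": 1.45, "dy": 3.5, "dz": -1.5, "ax": 0, "ay": 0, "az": 0}]}}

```text
t: 5.37
eef_pos: [0.6233, 0.1233, 0.1266]
tcp_rot: [0.734, -0.679, -0.007, -0.012]
ft_force: [-2.0, 0.2, -1.4]
finger_gap: 0.134
```

```bash
python3 - <<'E'
from h import *
s=st(); P=eyes.camera_params("wrist"); im=eyes.camera("wrist"); cv2.imwrite("pics/w5.png",im)
np.savez("pics/w5.npz",**P)
for x in (.45,.55,.60,.62,.64): print(x,proj("wrist",[[x,.0161*x+.14917,.028]],P).round(0))
E
```

```text
t 5.37 tcp [0.6233 0.1233 0.1266] jawyaw -85.49 tilt [ 0.0051  0.0271 -0.9996] F [-2.01  0.19 -1.38] gap 11.5
0.45 [[264. 448.]]
0.55 [[262. 350.]]
0.6 [[262. 283.]]
0.62 [[263. 253.]]
0.64 [[264. 222.]]
```

View pics/w5.png

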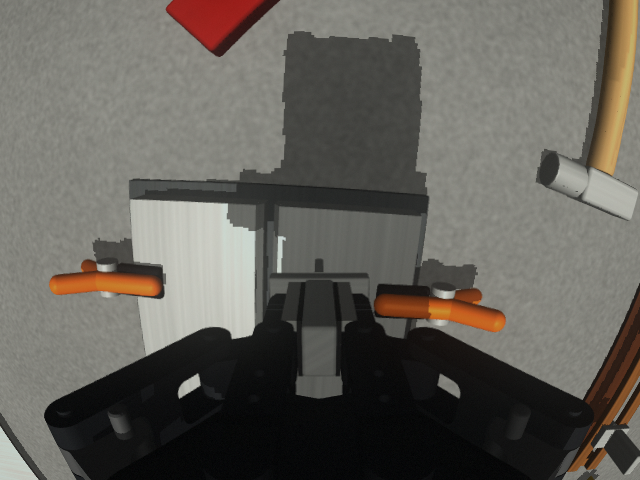

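The tool stopped short in y and turned by 3.5°. The gap shows at column 268 in the picture (predicted 263). I'll check the joints.

```bash
python3 -c "
from h import *
s=st();print(s['joint_pos'].round(3),s['qvel'].round(3),s['joint_torque'].round(1),s['moment'].round(2))"
```

```text
t 5.42 tcp [0.6234 0.1234 0.1267] jawyaw -85.48 tilt [ 0.0053  0.0272 -0.9996] F [-0.76 -0.15 -0.91] gap 11.1
[0.078 0.334 0.169 1.399 0.027 3.141] [ 0.002  0.001  0.003 -0.001 -0.     0.   ] [  0.  -44.7  32.1  -0.    0.1   0. ] [0.02 0.01 0.  ]
```

Joint 6 is at its limit. The half turn gives the same grasp and puts joint 6 near zero, and it suits the rack as well. I'll turn with the leaf lifted.

{"fn": "step_arm", "kwargs": {"series": [{"grip": 5, "dx": 0, "dy": 0, "dz": 0.6, "ax": 0, "ay": 0, "az": 1.2}, {"grip": 5, "dx": 0, "dy": 0, "dz": 1.2, "ax": 0, "ay": 0, "az": 2.4}, {"grip": 5, "dx": 0, "dy": 0, "dz": 1.5, "ax": 0, "ay": 0, "az": 3.6}, {"grip": 5, "dx": 0, "dy": 0, "dz": 1.5, "ax": 0, "ay": 0, "az": 4.8}, {"grip": 5, "dx": 0, "dy": 0, "dz": 1.5, "ax": 0, "ay": 0, "az": 6.0}, {"grip": 5, "dx": 0, "dy": 0, "dz": 1.5, "ax": 0, "ay": 0, "az": 7.2}, {"grip": 5, "dx": 0, "dy": 0, "dz": 1.5, "ax": 0, "ay": 0, "az": 8.4}, {"grip": 5, "dx": 0, "dy": 0, "dz": 1.5, "ax": 0, "ay": 0, "az": 9.6}, {"grip": 5, "dx": 0, "dy": 0, "dz": 1.5, "ax": 0, "ay": 0, "az": 10.8}, {"grip": 5, "dx": 0, "dy": 0, "dz": 1.5, "ax": 0, "ay": 0, "az": 12.0}]}}

```text
t: 6.25
eef_pos: [0.6238, 0.1231, 0.1729]
tcp_rot: [0.976, -0.218, -0.011, -0.007]
ft_force: [0.3, 0.7, -1.3]
finger_gap: 0.134
```

{"fn": "step_arm", "kwargs": {"series": [{"grip": 5, "dx": 0, "dy": 0, "dz": 0, "ax": 0, "ay": 0, "az": 1.2}, {"grip": 5, "dx": 0, "dy": 0, "dz": 0, "ax": 0, "ay": 0, "az": 2.4}, {"grip": 5, "dx": 0, "dy": 0, "dz": 0, "ax": 0, "ay": 0, "az": 3.6}, {"grip": 5, "dx": 0, "dy": 0, "dz": 0, "ax": 0, "ay": 0, "az": 4.8}, {"grip": 5, "dx": 0, "dy": 0, "dz": 0, "ax": 0, "ay": 0, "az": 6.0}, {"grip": 5, "dx": 0, "dy": 0, "dz": 0, "ax": 0, "ay": 0, "az": 7.2}, {"grip": 5, "dx": 0, "dy": 0, "dz": 0, "ax": 0, "ay": 0, "az": 8.4}, {"grip": 5, "dx": 0, "dy": 0, "dz": 0, "ax": 0, "ay": 0, "az": 9.6}, {"grip": 5, "dx": 0, "dy": 0, "dz": 0, "ax": 0, "ay": 0, "az": 10.8}, {"grip": 5, "dx": 0, "dy": 0, "dz": 0, "ax": 0, "ay": 0, "az": 12.0}]}}

```text
t: 7.08
eef_pos: [0.6242, 0.1229, 0.174]
tcp_rot: [0.954, 0.301, -0.012, -0.0]
ft_force: [-0.0, 0.0, -1.4]
finger_gap: 0.13
```

```bash
python3 -c "
from h import *
s=st();print(s['joint_pos'].round(3))"
```

```text
t 7.08 tcp [0.6242 0.1229 0.174 ] jawyaw 35.06 tilt [-0.0236 -0.0074 -0.9997] F [-0.04  0.05 -1.44] gap 11.1
[ 0.091  0.364  0.301  1.532 -0.005  1.05 ]
```

```bash
cat >> h.py <<'E'
def go(s,xyz,yaw):
    a=np.radians(yaw); c,n=np.cos(a),np.sin(a); G=np.array([[c,n,0],[n,-c,0],[0,0,-1.]])
    print("d",((np.array(xyz)-s["eef_pos"])/.03).round(2),"a",np.degrees((R.from_matrix(G)*R.from_quat(s["tcp_rot"]).inv()).as_rotvec()/5).round(2))
E
python3 -c "
from h import *
s=st();go(s,[.62,.1592,.165],90.92)"
```

```text
t 7.08 tcp [0.6242 0.1229 0.174 ] jawyaw 35.06 tilt [-0.0236 -0.0074 -0.9997] F [-0.04  0.05 -1.44] gap 11.1
d [-0.14  1.21 -0.3 ] a [ 0.21 -0.21 11.17]
```

{"fn": "step_arm", "kwargs": {"series": [{"grip": 5, "dx": -0.02, "dy": 0.2, "dz": 0, "ax": 0.02, "ay": -0.02, "az": 1.3}, {"grip": 5, "dx": -0.04, "dy": 0.4, "dz": 0, "ax": 0.05, "ay": -0.05, "az": 2.6}, {"grip": 5, "dx": -0.06, "dy": 0.6, "dz": 0, "ax": 0.07, "ay": -0.07, "az": 3.9}, {"grip": 5, "dx": -0.08, "dy": 0.8, "dz": 0, "ax": 0.1, "ay": -0.1, "az": 5.2}, {"grip": 5, "dx": -0.1, "dy": 1.0, "dz": 0, "ax": 0.12, "ay": -0.12, "az": 6.5}, {"grip": 5, "dx": -0.12, "dy": 1.21, "dz": -0.1, "ax": 0.15, "ay": -0.15, "az": 7.8}, {"grip": 5, "dx": -0.14, "dy": 1.21, "dz": -0.2, "ax": 0.17, "ay": -0.17, "az": 9.1}, {"grip": 5, "dx": -0.14, "dy": 1.21, "dz": -0.3, "ax": 0.2, "ay": -0.2, "az": 10.4}, {"grip": 5, "dx": -0.14, "dy": 1.21, "dz": -0.3, "ax": 0.21, "ay": -0.21, "az": 11.17}, {"grip": 5, "dx": -0.14, "dy": 1.21, "dz": -0.3, "ax": 0.21, "ay": -0.21, "az": 11.17}]}}

```text
t: 7.92
eef_pos: [0.6201, 0.159, 0.1658]
tcp_rot: [0.701, 0.713, 0.001, 0.0]
ft_force: [0.8, -0.0, -0.7]
finger_gap: 0.135
```

```bash
python3 - <<'E'
from h import *
eyes.camera("wrist"); s=st(); P=eyes.camera_params("wrist"); im=eyes.camera("wrist"); cv2.imwrite("pics/w6.png",im[:480]); print(P["pose"].round(3).tolist())
np.savez("pics/w6.npz",**P); go(s,[.62,.1592,.1],90.92)
for x in (.45,.5,.55,.60,.62): print(x,proj("wrist",[[x,.0161*x+.14917,.028]],P).round(0))
E
```

```text
t 7.97 tcp [0.6203 0.159  0.1659] jawyaw 90.8 tilt [ 1.6e-03  4.0e-04 -1.0e+00] F [ 0.07 -0.46 -0.95] gap 11.2
[[-0.014, 0.964, 0.265, 0.554], [1.0, 0.014, 0.003, 0.157], [-0.0, 0.265, -0.964, 0.284], [0.0, 0.0, 0.0, 1.0]]
d [-0.01  0.01 -2.2 ] a [-0.    0.02  0.02]
0.45 [[320.  -4.]]
0.5 [[320.  62.]]
0.55 [[320. 133.]]
0.6 [[320. 205.]]
0.62 [[320. 233.]]
```

View pics/w6.png

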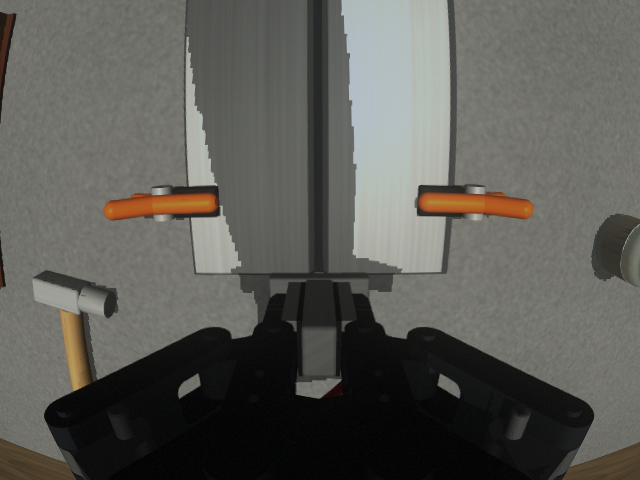

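The gap band is at columns 308–328, centre about 318, against a predicted 320. The plates' far edge is at row 273. I'll measure the centre numerically.

```bash
python3 - <<'E'
from h import *
P=dict(np.load("pics/w6.npz")); g=cv2.cvtColor(cv2.imread("pics/w6.png"),6).astype(float)
print(g[100,300:340].astype(int)); print(g[220,300:340].astype(int))
pts=[]
for r in range(20,262,6):
    d=np.gradient(cv2.GaussianBlur(g[r:r+1,300:342],(0,0),.8)[0]); pts.append([[300+np.argmin(d[:18]),r],[318+np.argmax(d[18:]),r]])
pts=np.array(pts,float); A=hit("wrist",pts[:,0],.028,P); B=hit("wrist",pts[:,1],.028,P)
for H in (A,B,(A+B)/2):
    f=np.polyfit(H[:,0],H[:,1],1); print(f,np.polyval(f,[.45,.535,.62]),np.std(H[:,1]-np.polyval(f,H[:,0])))
print("end",hit("wrist",[[318,273]],.028,P))
E
```

```text
[100  99  99  99  97  98  93  74  55  56  54  57  56  48  41  40  41  41
  40  41  42  43  51  58  59  59  59  59  82  98 100 102  99 102  99  99
  99 101 102 101]
[ 99  97  96  97  97  94  93  95  71  56  56  54  55  52  43  38  38  38
  39  41  42  39  44  54  56  55  55  59  79  97  99 100  99  99 100 100
  99  99  98  97]
[0.01664649 0.13982542] [0.14731634 0.14873129 0.15014624] 0.00014990615152151937
[0.01664301 0.15412227] [0.16161163 0.16302628 0.16444094] 7.211827077344208e-05
[0.01664477 0.14697383] [0.15446398 0.15587879 0.15729359] 9.2910579755785e-05
end [[0.65065259 0.15779714 0.028     ]]
```

The wrist view puts the gap centre 1.9 mm below the top camera's (y = 0.1573 at x = 0.62). I'll use 0.1575 and descend to the mouth.

{"fn": "step_arm", "kwargs": {"series": [{"grip": 5, "dx": 0, "dy": -0.05, "dz": -0.5, "ax": 0, "ay": 0, "az": 0.02}, {"grip": 5, "dx": 0, "dy": -0.05, "dz": -1.2, "ax": 0, "ay": 0, "az": 0.02}, {"grip": 5, "dx": 0, "dy": -0.05, "dz": -1.9, "ax": 0, "ay": 0, "az": 0.02}, {"grip": 5, "dx": 0, "dy": -0.05, "dz": -2.3, "ax": 0, "ay": 0, "az": 0.02}, {"grip": 5, "dx": 0, "dy": -0.05, "dz": -2.5, "ax": 0, "ay": 0, "az": 0.02}, {"grip": 5, "dx": 0, "dy": -0.05, "dz": -2.6, "ax": 0, "ay": 0, "az": 0.02}, {"grip": 5, "dx": 0, "dy": -0.05, "dz": -2.68, "ax": 0, "ay": 0, "az": 0.02}, {"grip": 5, "dx": 0, "dy": -0.05, "dz": -2.76, "ax": 0, "ay": 0, "az": 0.02}, {"grip": 5, "dx": 0, "dy": -0.05, "dz": -2.76, "ax": 0, "ay": 0, "az": 0.02}, {"grip": 5, "dx": 0, "dy": -0.05, "dz": -2.76, "ax": 0, "ay": 0, "az": 0.02}]}}

```text
t: 8.85
eef_pos: [0.621, 0.1576, 0.0842]
tcp_rot: [0.702, 0.712, 0.001, 0.001]
ft_force: [0.3, -0.2, -0.8]
finger_gap: 0.13
```

```bash
python3 -c "
from h import *
s=st();go(s,[.62,.1575,.067],90.95)"
```

```text
t 8.85 tcp [0.621  0.1576 0.0842] jawyaw 90.87 tilt [ 3.3e-03  7.0e-04 -1.0e+00] F [ 0.25 -0.21 -0.79] gap 11.1
d [-0.03 -0.   -0.57] a [-0.01  0.04  0.02]
```

Free so far, with the foot 3 mm into the bevel. I'll go on slowly.

{"fn": "step_arm", "kwargs": {"series": [{"grip": 5, "dx": 0, "dy": 0, "dz": -0.06, "ax": 0, "ay": 0.04, "az": 0}, {"grip": 5, "dx": 0, "dy": 0, "dz": -0.12, "ax": 0, "ay": 0.04, "az": 0}, {"grip": 5, "dx": 0, "dy": 0, "dz": -0.18, "ax": 0, "ay": 0.04, "az": 0}, {"grip": 5, "dx": 0, "dy": 0, "dz": -0.24, "ax": 0, "ay": 0.04, "az": 0}, {"grip": 5, "dx": 0, "dy": 0, "dz": -0.3, "ax": 0, "ay": 0.04, "az": 0}, {"grip": 5, "dx": 0, "dy": 0, "dz": -0.36, "ax": 0, "ay": 0.04, "az": 0}, {"grip": 5, "dx": 0, "dy": 0, "dz": -0.42, "ax": 0, "ay": 0.04, "az": 0}, {"grip": 5, "dx": 0, "dy": 0, "dz": -0.48, "ax": 0, "ay": 0.04, "az": 0}, {"grip": 5, "dx": 0, "dy": 0, "dz": -0.53, "ax": 0, "ay": 0.04, "az": 0}, {"grip": 5, "dx": 0, "dy": 0, "dz": -0.55, "ax": 0, "ay": 0.04, "az": 0}]}}

```text
t: 9.68
eef_pos: [0.6207, 0.1576, 0.0672]
tcp_rot: [0.702, 0.712, -0.0, -0.0]
ft_force: [0.2, 0.5, -1.0]
finger_gap: 0.132
```

```bash
python3 -c "
from h import *
s=st();go(s,[.62,.1575,.067],90.95)"
```

```text
t 9.68 tcp [0.6207 0.1576 0.0672] jawyaw 90.88 tilt [-8.e-04  6.e-04 -1.e+00] F [ 0.24  0.47 -1.01] gap 11.3
d [-0.02 -0.   -0.01] a [-0.01 -0.01  0.01]
```

Leaf 1 is down (grip centre ≈ 58.1 mm, no resistance). Release, rise, then head for leaf 2.

{"fn": "step_arm", "kwargs": {"series": [{"grip": 35, "dx": 0, "dy": 0, "dz": 0, "ax": 0, "ay": 0, "az": 0}, {"grip": 35, "dx": 0, "dy": 0, "dz": 0, "ax": 0, "ay": 0, "az": 0}, {"grip": 35, "dx": 0, "dy": 0, "dz": 0, "ax": 0, "ay": 0, "az": 0}, {"grip": 35, "dx": 0, "dy": 0, "dz": 0.1, "ax": 0, "ay": 0, "az": 0}, {"grip": 35, "dx": 0, "dy": 0, "dz": 0.4, "ax": 0, "ay": 0, "az": 0}, {"grip": 45, "dx": 0, "dy": 0, "dz": 0.9, "ax": 0, "ay": 0, "az": 0}, {"grip": 45, "dx": 0, "dy": 0, "dz": 1.6, "ax": 0, "ay": 0, "az": 0}, {"grip": 45, "dx": -0.4, "dy": -0.6, "dz": 2.4, "ax": 0, "ay": 0, "az": 0}, {"grip": 45, "dx": -0.9, "dy": -1.6, "dz": 3.0, "ax": 0, "ay": 0, "az": -0.2}, {"grip": 45, "dx": -1.4, "dy": -2.6, "dz": 3.0, "ax": 0, "ay": 0, "az": -0.4}]}}

```text
t: 10.52
eef_pos: [0.5816, 0.0796, 0.1639]
tcp_rot: [0.713, 0.701, 0.004, 0.003]
ft_force: [1.0, 0.4, 0.8]
finger_gap: 0.526
```

```bash
python3 -c "
from h import *
s=st();go(s,[.4525,-.1889,.135],81.3)"
```

```text
t 10.52 tcp [0.5816 0.0796 0.1639] jawyaw 88.96 tilt [ 1.000e-02  7.000e-04 -9.999e-01] F [0.96 0.37 0.75] gap 45.0
d [-4.3  -8.95 -0.96] a [-0.    0.11 -1.53]
```

{"fn": "step_arm", "kwargs": {"series": [{"grip": 45, "dx": -0.5, "dy": -1.1, "dz": 0, "ax": 0, "ay": 0.1, "az": -0.2}, {"grip": 45, "dx": -1.08, "dy": -2.25, "dz": 0, "ax": 0, "ay": 0.1, "az": -0.4}, {"grip": 45, "dx": -1.65, "dy": -3.4, "dz": 0, "ax": 0, "ay": 0.1, "az": -0.6}, {"grip": 45, "dx": -2.2, "dy": -4.55, "dz": 0, "ax": 0, "ay": 0.1, "az": -0.8}, {"grip": 45, "dx": -2.75, "dy": -5.7, "dz": 0, "ax": 0, "ay": 0.1, "az": -1.0}, {"grip": 45, "dx": -3.3, "dy": -6.85, "dz": 0, "ax": 0, "ay": 0.1, "az": -1.2}, {"grip": 45, "dx": -3.85, "dy": -8.0, "dz": -0.2, "ax": 0, "ay": 0.1, "az": -1.4}, {"grip": 45, "dx": -4.2, "dy": -8.75, "dz": -0.5, "ax": 0, "ay": 0.1, "az": -1.53}, {"grip": 45, "dx": -4.3, "dy": -8.95, "dz": -0.8, "ax": 0, "ay": 0.1, "az": -1.53}, {"grip": 45, "dx": -4.3, "dy": -8.95, "dz": -0.96, "ax": 0, "ay": 0.1, "az": -1.53}]}}

```text
t: 11.35
eef_pos: [0.4518, -0.1903, 0.135]
tcp_rot: [0.76, 0.65, 0.001, 0.0]
ft_force: [0.4, 0.6, 1.1]
finger_gap: 0.526
```

```bash
python3 - <<'E'
from h import *
eyes.camera("wrist"); s=st(); P=eyes.camera_params("wrist"); im=eyes.camera("wrist"); cv2.imwrite("pics/w7.png",im)
go(s,[.4525,-.1889,.0725],81.3)
for n,q in {1:(.5116,-.1981),2:(.4525,-.1889)}.items(): print(n,proj("wrist",[[*q,.086],[*q,.042]],P).round(0))
E
```

```text
t 11.4 tcp [ 0.4518 -0.1887  0.134 ] jawyaw 81.22 tilt [ 1.0e-04  1.7e-03 -1.0e+00] F [-1.38  0.45 -1.29] gap 45.1
d [ 0.02 -0.01 -2.05] a [-0.02  0.    0.02]
1 [[320. 381.]
 [320. 341.]]
2 [[320. 281.]
 [320. 253.]]
```

View pics/w7.png

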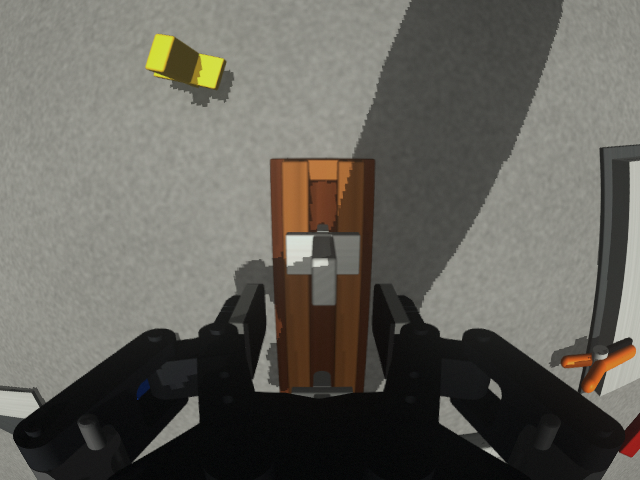

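The leaf 2 crossbar is at (323,254), predicted (320,253), and between the jaws. Descend and grip.

{"fn": "step_arm", "kwargs": {"series": [{"grip": 45, "dx": 0.02, "dy": 0, "dz": -0.6, "ax": 0, "ay": 0, "az": 0}, {"grip": 45, "dx": 0.02, "dy": 0, "dz": -1.2, "ax": 0, "ay": 0, "az": 0}, {"grip": 45, "dx": 0.02, "dy": 0, "dz": -1.8, "ax": 0, "ay": 0, "az": 0}, {"grip": 40, "dx": 0.02, "dy": 0, "dz": -2.05, "ax": 0, "ay": 0, "az": 0}, {"grip": 20, "dx": 0.02, "dy": 0, "dz": -2.05, "ax": 0, "ay": 0, "az": 0}, {"grip": 5, "dx": 0.02, "dy": 0, "dz": -2.05, "ax": 0, "ay": 0, "az": 0}, {"grip": 5, "dx": 0.02, "dy": 0, "dz": -2.05, "ax": 0, "ay": 0, "az": 0}, {"grip": 5, "dx": 0.02, "dy": 0, "dz": -2.05, "ax": 0, "ay": 0, "az": 0}, {"grip": 5, "dx": 0.02, "dy": 0, "dz": -2.05, "ax": 0, "ay": 0, "az": 0}, {"grip": 5, "dx": 0.02, "dy": 0, "dz": -2.05, "ax": 0, "ay": 0, "az": 0}]}}

```text
t: 12.28
eef_pos: [0.4534, -0.1883, 0.0738]
tcp_rot: [0.759, 0.652, 0.001, 0.0]
ft_force: [-0.1, 0.7, 0.2]
finger_gap: 0.132
```

```bash
python3 -c "
from h import *
s=st();go(s,[.56,.1563,.165],90.95)"
```

```text
t 12.28 tcp [ 0.4534 -0.1883  0.0738] jawyaw 81.31 tilt [ 0.0016  0.0011 -1.    ] F [-0.11  0.68  0.25] gap 11.3
d [ 3.55 11.49  3.04] a [-0.01  0.02  1.93]
```

{"fn": "step_arm", "kwargs": {"series": [{"grip": 5, "dx": 0, "dy": 0, "dz": 1, "ax": 0, "ay": 0, "az": 0}, {"grip": 5, "dx": 0, "dy": 0, "dz": 2, "ax": 0, "ay": 0, "az": 0}, {"grip": 5, "dx": 0.1, "dy": 0.3, "dz": 2.9, "ax": 0, "ay": 0, "az": 0}, {"grip": 5, "dx": 0.4, "dy": 1.4, "dz": 3.04, "ax": 0, "ay": 0, "az": 0.3}, {"grip": 5, "dx": 0.75, "dy": 2.5, "dz": 3.04, "ax": 0, "ay": 0, "az": 0.6}, {"grip": 5, "dx": 1.1, "dy": 3.6, "dz": 3.04, "ax": 0, "ay": 0, "az": 0.9}, {"grip": 5, "dx": 1.45, "dy": 4.7, "dz": 3.04, "ax": 0, "ay": 0, "az": 1.2}, {"grip": 5, "dx": 1.8, "dy": 5.8, "dz": 3.04, "ax": 0, "ay": 0, "az": 1.5}, {"grip": 5, "dx": 2.15, "dy": 6.9, "dz": 3.04, "ax": 0, "ay": 0, "az": 1.93}, {"grip": 5, "dx": 2.5, "dy": 8.0, "dz": 3.04, "ax": 0, "ay": 0, "az": 1.93}]}}

```text
t: 13.12
eef_pos: [0.5288, 0.0533, 0.1654]
tcp_rot: [0.701, 0.713, 0.001, 0.0]
ft_force: [0.4, -0.5, -1.1]
finger_gap: 0.132
```

```bash
python3 -c "
from h import *
s=st();go(s,[.56,.1563,.1],90.95)"
```

```text
t 13.12 tcp [0.5288 0.0533 0.1654] jawyaw 91.02 tilt [ 0.0022  0.0012 -1.    ] F [ 0.41 -0.5  -1.06] gap 11.3
d [ 1.04  3.43 -2.18] a [-0.01  0.03 -0.01]
```

{"fn": "step_arm", "kwargs": {"series": [{"grip": 5, "dx": 0.35, "dy": 1.1, "dz": 0, "ax": 0, "ay": 0, "az": 0}, {"grip": 5, "dx": 0.65, "dy": 2.1, "dz": 0, "ax": 0, "ay": 0, "az": 0}, {"grip": 5, "dx": 0.9, "dy": 2.9, "dz": 0, "ax": 0, "ay": 0, "az": 0}, {"grip": 5, "dx": 1.04, "dy": 3.43, "dz": -0.3, "ax": 0, "ay": 0, "az": 0}, {"grip": 5, "dx": 1.04, "dy": 3.43, "dz": -0.8, "ax": 0, "ay": 0, "az": 0}, {"grip": 5, "dx": 1.04, "dy": 3.43, "dz": -1.3, "ax": 0, "ay": 0, "az": 0}, {"grip": 5, "dx": 1.04, "dy": 3.43, "dz": -1.8, "ax": 0, "ay": 0, "az": 0}, {"grip": 5, "dx": 1.04, "dy": 3.43, "dz": -2.1, "ax": 0, "ay": 0, "az": 0}, {"grip": 5, "dx": 1.04, "dy": 3.43, "dz": -2.3, "ax": 0, "ay": 0, "az": 0}, {"grip": 5, "dx": 1.04, "dy": 3.43, "dz": -2.3, "ax": 0, "ay": 0, "az": 0}]}}

```text
t: 13.95
eef_pos: [0.5589, 0.1558, 0.0948]
tcp_rot: [0.701, 0.713, 0.0, -0.0]
ft_force: [-1.2, -0.4, -2.0]
finger_gap: 0.132
```

```bash
python3 -c "
from h import *
s=st();go(s,[.56,.1563,.08],90.95)"
```

```text
t 13.95 tcp [0.5589 0.1558 0.0948] jawyaw 91.0 tilt [-7.e-04  7.e-04 -1.e+00] F [-1.21 -0.41 -1.98] gap 11.2
d [ 0.04  0.02 -0.49] a [-0.01 -0.01 -0.01]
```

{"fn": "step_arm", "kwargs": {"series": [{"grip": 5, "dx": 0.02, "dy": 0.02, "dz": -0.07, "ax": 0, "ay": 0, "az": 0}, {"grip": 5, "dx": 0.02, "dy": 0.02, "dz": -0.14, "ax": 0, "ay": 0, "az": 0}, {"grip": 5, "dx": 0.02, "dy": 0.02, "dz": -0.21, "ax": 0, "ay": 0, "az": 0}, {"grip": 5, "dx": 0.02, "dy": 0.02, "dz": -0.28, "ax": 0, "ay": 0, "az": 0}, {"grip": 5, "dx": 0.02, "dy": 0.02, "dz": -0.35, "ax": 0, "ay": 0, "az": 0}, {"grip": 5, "dx": 0.02, "dy": 0.02, "dz": -0.4, "ax": 0, "ay": 0, "az": 0}, {"grip": 5, "dx": 0.02, "dy": 0.02, "dz": -0.45, "ax": 0, "ay": 0, "az": 0}, {"grip": 5, "dx": 0.02, "dy": 0.02, "dz": -0.5, "ax": 0, "ay": 0, "az": 0}, {"grip": 5, "dx": 0.02, "dy": 0.02, "dz": -0.53, "ax": 0, "ay": 0, "az": 0}, {"grip": 5, "dx": 0.02, "dy": 0.02, "dz": -0.53, "ax": 0, "ay": 0, "az": 0}]}}

```text
t: 14.78
eef_pos: [0.5596, 0.1568, 0.0789]
tcp_rot: [0.701, 0.713, 0.0, -0.001]
ft_force: [-0.4, 0.2, -0.8]
finger_gap: 0.133
```

```bash
python3 -c "
from h import *
s=st();go(s,[.56,.1563,.076],90.95)"
```

```text
t 14.78 tcp [0.5596 0.1568 0.0789] jawyaw 91.01 tilt [-5.0e-04  1.5e-03 -1.0e+00] F [-0.41  0.19 -0.78] gap 11.3
d [ 0.01 -0.02 -0.1 ] a [-0.02 -0.01 -0.01]
```

{"fn": "step_arm", "kwargs": {"series": [{"grip": 5, "dx": 0, "dy": -0.02, "dz": -0.015, "ax": 0, "ay": 0, "az": 0}, {"grip": 5, "dx": 0, "dy": -0.02, "dz": -0.03, "ax": 0, "ay": 0, "az": 0}, {"grip": 5, "dx": 0, "dy": -0.02, "dz": -0.045, "ax": 0, "ay": 0, "az": 0}, {"grip": 5, "dx": 0, "dy": -0.02, "dz": -0.06, "ax": 0, "ay": 0, "az": 0}, {"grip": 5, "dx": 0, "dy": -0.02, "dz": -0.075, "ax": 0, "ay": 0, "az": 0}, {"grip": 5, "dx": 0, "dy": -0.02, "dz": -0.09, "ax": 0, "ay": 0, "az": 0}, {"grip": 5, "dx": 0, "dy": -0.02, "dz": -0.1, "ax": 0, "ay": 0, "az": 0}, {"grip": 5, "dx": 0, "dy": -0.02, "dz": -0.11, "ax": 0, "ay": 0, "az": 0}, {"grip": 5, "dx": 0, "dy": -0.02, "dz": -0.11, "ax": 0, "ay": 0, "az": 0}, {"grip": 5, "dx": 0, "dy": -0.02, "dz": -0.11, "ax": 0, "ay": 0, "az": 0}]}}

```text
t: 15.62
eef_pos: [0.5602, 0.157, 0.0774]
tcp_rot: [0.701, 0.713, 0.002, -0.001]
ft_force: [-1.7, 4.2, 6.1]
finger_gap: 0.132
```

```bash
python3 -c "
from h import *
s=st();go(s,[.56,.1563,.073],90.95)"
```

```text
t 15.62 tcp [0.5602 0.157  0.0774] jawyaw 91.04 tilt [ 0.0014  0.0035 -1.    ] F [-1.66  4.23  6.13] gap 11.3
d [-0.01 -0.02 -0.15] a [-0.04  0.02 -0.02]
```

The wrist shows fz ≈ 6 N and fy ≈ +4 N at leaf centre ≈ 67.6 mm. That may be off-centre contact on the fixed plate's bevel, so I'll ease it +y and press gently to see whether it goes in.

{"fn": "step_arm", "kwargs": {"series": [{"grip": 5, "dx": 0, "dy": 0.02, "dz": -0.02, "ax": 0, "ay": 0, "az": 0}, {"grip": 5, "dx": 0, "dy": 0.04, "dz": -0.04, "ax": 0, "ay": 0, "az": 0}, {"grip": 5, "dx": 0, "dy": 0.05, "dz": -0.05, "ax": 0, "ay": 0, "az": 0}, {"grip": 5, "dx": 0, "dy": 0.05, "dz": -0.06, "ax": 0, "ay": 0, "az": 0}, {"grip": 5, "dx": 0, "dy": 0.05, "dz": -0.07, "ax": 0, "ay": 0, "az": 0}, {"grip": 5, "dx": 0, "dy": 0.05, "dz": -0.08, "ax": 0, "ay": 0, "az": 0}, {"grip": 5, "dx": 0, "dy": 0.05, "dz": -0.09, "ax": 0, "ay": 0, "az": 0}, {"grip": 5, "dx": 0, "dy": 0.05, "dz": -0.1, "ax": 0, "ay": 0, "az": 0}, {"grip": 5, "dx": 0, "dy": 0.05, "dz": -0.1, "ax": 0, "ay": 0, "az": 0}, {"grip": 5, "dx": 0, "dy": 0.05, "dz": -0.1, "ax": 0, "ay": 0, "az": 0}]}}

```text
t: 16.45
eef_pos: [0.5604, 0.1574, 0.077]
tcp_rot: [0.701, 0.713, 0.001, 0.001]
ft_force: [-4.0, -0.4, 13.2]
finger_gap: 0.133
```

```bash
python3 -c "
from h import *
s=st();go(s,[.56,.1563,.073],90.95)"
```

```text
t 16.45 tcp [0.5604 0.1574 0.077 ] jawyaw 91.0 tilt [ 2.8e-03  8.0e-04 -1.0e+00] F [-4.02 -0.36 13.23] gap 11.4
d [-0.01 -0.04 -0.13] a [-0.01  0.03 -0.01]
```

With the leaf balanced (fy ≈ 0), 13 N doesn't push it in: centre at 67.2 mm, 9 mm above home. The mouth also measured 14.3 mm, which means a gap of about 6.3 mm, so leaf 2 binds. Back to the rack with it.

{"fn": "step_arm", "kwargs": {"series": [{"grip": 5, "dx": 0, "dy": -0.02, "dz": 0.2, "ax": 0, "ay": 0, "az": 0}, {"grip": 5, "dx": 0, "dy": -0.02, "dz": 0.8, "ax": 0, "ay": 0, "az": 0}, {"grip": 5, "dx": 0, "dy": -0.02, "dz": 1.8, "ax": 0, "ay": 0, "az": 0}, {"grip": 5, "dx": 0, "dy": -0.1, "dz": 2.7, "ax": 0, "ay": 0, "az": 0}, {"grip": 5, "dx": -0.3, "dy": -1.0, "dz": 3.0, "ax": 0, "ay": 0, "az": -0.3}, {"grip": 5, "dx": -0.6, "dy": -2.0, "dz": 3.0, "ax": 0, "ay": 0, "az": -0.6}, {"grip": 5, "dx": -0.95, "dy": -3.1, "dz": 3.0, "ax": 0, "ay": 0, "az": -0.9}, {"grip": 5, "dx": -1.3, "dy": -4.2, "dz": 3.0, "ax": 0, "ay": 0, "az": -1.2}, {"grip": 5, "dx": -1.65, "dy": -5.3, "dz": 3.0, "ax": 0, "ay": 0, "az": -1.5}, {"grip": 5, "dx": -2.0, "dy": -6.4, "dz": 3.0, "ax": 0, "ay": 0, "az": -1.94}]}}

```text
t: 17.28
eef_pos: [0.4993, -0.0368, 0.1661]
tcp_rot: [0.759, 0.651, 0.0, 0.001]
ft_force: [1.0, -0.3, -0.7]
finger_gap: 0.135
```

```bash
python3 -c "
from h import *
s=st();go(s,[.4530,-.1885,.13],81.3)"
```

```text
t 17.28 tcp [ 0.4993 -0.0368  0.1661] jawyaw 81.21 tilt [ 0.0015 -0.0017 -1.    ] F [ 0.95 -0.29 -0.65] gap 11.5
d [-1.54 -5.06 -1.2 ] a [0.02 0.02 0.02]
```

{"fn": "step_arm", "kwargs": {"series": [{"grip": 5, "dx": -0.35, "dy": -1.1, "dz": 0, "ax": 0, "ay": 0, "az": 0}, {"grip": 5, "dx": -0.7, "dy": -2.25, "dz": 0, "ax": 0, "ay": 0, "az": 0}, {"grip": 5, "dx": -1.05, "dy": -3.4, "dz": 0, "ax": 0, "ay": 0, "az": 0}, {"grip": 5, "dx": -1.35, "dy": -4.4, "dz": 0, "ax": 0, "ay": 0, "az": 0}, {"grip": 5, "dx": -1.5, "dy": -4.9, "dz": -0.2, "ax": 0, "ay": 0, "az": 0}, {"grip": 5, "dx": -1.54, "dy": -5.06, "dz": -0.5, "ax": 0, "ay": 0, "az": 0}, {"grip": 5, "dx": -1.54, "dy": -5.06, "dz": -0.9, "ax": 0, "ay": 0, "az": 0}, {"grip": 5, "dx": -1.54, "dy": -5.06, "dz": -1.2, "ax": 0, "ay": 0, "az": 0}, {"grip": 5, "dx": -1.54, "dy": -5.06, "dz": -1.2, "ax": 0, "ay": 0, "az": 0}, {"grip": 5, "dx": -1.54, "dy": -5.06, "dz": -1.2, "ax": 0, "ay": 0, "az": 0}]}}

```text
t: 18.12
eef_pos: [0.4524, -0.1869, 0.1283]
tcp_rot: [0.759, 0.652, -0.001, -0.001]
ft_force: [1.3, 0.4, -1.5]
finger_gap: 0.132
```

```bash
python3 -c "
from h import *
s=st();go(s,[.4530,-.1885,.074],81.3)"
```

```text
t 18.12 tcp [ 0.4524 -0.1869  0.1283] jawyaw 81.32 tilt [-1.6e-03  1.0e-04 -1.0e+00] F [ 1.32  0.37 -1.49] gap 11.3
d [ 0.02 -0.05 -1.81] a [-0.   -0.02 -0.  ]
```

Lower it into the slot without releasing yet.

{"fn": "step_arm", "kwargs": {"series": [{"grip": 5, "dx": 0.02, "dy": -0.05, "dz": -0.3, "ax": 0, "ay": 0, "az": 0}, {"grip": 5, "dx": 0.02, "dy": -0.05, "dz": -0.6, "ax": 0, "ay": 0, "az": 0}, {"grip": 5, "dx": 0.02, "dy": -0.05, "dz": -0.9, "ax": 0, "ay": 0, "az": 0}, {"grip": 5, "dx": 0.02, "dy": -0.05, "dz": -1.1, "ax": 0, "ay": 0, "az": 0}, {"grip": 5, "dx": 0.02, "dy": -0.05, "dz": -1.3, "ax": 0, "ay": 0, "az": 0}, {"grip": 5, "dx": 0.02, "dy": -0.05, "dz": -1.45, "ax": 0, "ay": 0, "az": 0}, {"grip": 5, "dx": 0.02, "dy": -0.05, "dz": -1.6, "ax": 0, "ay": 0, "az": 0}, {"grip": 5, "dx": 0.02, "dy": -0.05, "dz": -1.72, "ax": 0, "ay": 0, "az": 0}, {"grip": 5, "dx": 0.02, "dy": -0.05, "dz": -1.8, "ax": 0, "ay": 0, "az": 0}, {"grip": 5, "dx": 0.02, "dy": -0.05, "dz": -1.8, "ax": 0, "ay": 0, "az": 0}]}}

```text
t: 18.95
eef_pos: [0.453, -0.1885, 0.0742]
tcp_rot: [0.759, 0.652, -0.001, -0.001]
ft_force: [0.5, 0.3, -0.7]
finger_gap: 0.133
```

```bash
python3 -c "
from h import *
s=st();go(s,[.4530,-.1885,.074],81.3)"
```

```text
t 18.95 tcp [ 0.453  -0.1885  0.0742] jawyaw 81.32 tilt [-1.5e-03  1.0e-04 -1.0e+00] F [ 0.46  0.31 -0.66] gap 11.4
d [ 0.   -0.   -0.01] a [-0.   -0.02 -0.  ]
```

It's at hanging height (within 0.5 mm) with no load. Release and retreat.

{"fn": "step_arm", "kwargs": {"series": [{"grip": 35, "dx": 0, "dy": 0, "dz": -0.01, "ax": 0, "ay": 0, "az": 0}, {"grip": 35, "dx": 0, "dy": 0, "dz": 0, "ax": 0, "ay": 0, "az": 0}, {"grip": 35, "dx": 0, "dy": 0, "dz": 0, "ax": 0, "ay": 0, "az": 0}, {"grip": 35, "dx": 0, "dy": 0, "dz": 0.1, "ax": 0, "ay": 0, "az": 0}, {"grip": 40, "dx": 0, "dy": 0, "dz": 0.5, "ax": 0, "ay": 0, "az": 0}, {"grip": 45, "dx": 0, "dy": 0, "dz": 1.3, "ax": 0, "ay": 0, "az": 0}, {"grip": 45, "dx": 0, "dy": 0, "dz": 2.3, "ax": 0, "ay": 0, "az": 0}, {"grip": 45, "dx": 0, "dy": 0, "dz": 3.4, "ax": 0, "ay": 0, "az": 0}, {"grip": 45, "dx": 0, "dy": 0.3, "dz": 4.6, "ax": 0, "ay": 0, "az": 0}, {"grip": 45, "dx": 0, "dy": 1, "dz": 5.4, "ax": 0, "ay": 0, "az": 0}]}}

```text
t: 19.78
eef_pos: [0.454, -0.1603, 0.2411]
tcp_rot: [0.76, 0.65, 0.0, 0.003]
ft_force: [0.7, -0.6, 0.5]
finger_gap: 0.528
```

{"fn": "step_arm", "kwargs": {"series": [{"grip": 45, "dx": 0.2, "dy": 1, "dz": 0, "ax": 0, "ay": 0, "az": 0}, {"grip": 45, "dx": 0.4, "dy": 2, "dz": 0, "ax": 0, "ay": 0, "az": 0}, {"grip": 45, "dx": 0.6, "dy": 3, "dz": 0, "ax": 0, "ay": 0, "az": 0}, {"grip": 45, "dx": 0.8, "dy": 4, "dz": 0, "ax": 0, "ay": 0, "az": 0}, {"grip": 45, "dx": 1, "dy": 4.6, "dz": 0, "ax": 0, "ay": 0, "az": 0}, {"grip": 45, "dx": 1, "dy": 5, "dz": 0, "ax": 0, "ay": 0, "az": 0}, {"grip": 45, "dx": 1, "dy": 5, "dz": 0, "ax": 0, "ay": 0, "az": 0}, {"grip": 45, "dx": 1, "dy": 5, "dz": 0, "ax": 0, "ay": 0, "az": 0}, {"grip": 45, "dx": 1, "dy": 5, "dz": 0, "ax": 0, "ay": 0, "az": 0}, {"grip": 45, "dx": 1, "dy": 5, "dz": 0, "ax": 0, "ay": 0, "az": 0}]}}

```text
t: 20.62
eef_pos: [0.4838, -0.0114, 0.2412]
tcp_rot: [0.76, 0.65, -0.0, 0.003]
ft_force: [0.4, 0.1, 0.4]
finger_gap: 0.526
```

```bash
python3 - <<'E'
from h import *
st(); a=eyes.camera("scene"); 
A=cv2.resize(a[170:320,130:290],None,fx=2.4,fy=2.4,interpolation=2); B=cv2.resize(a[170:320,280:440],None,fx=2.4,fy=2.4,interpolation=2)
cv2.imwrite("pics/fin.png",np.hstack([A,B]))
E
```

```text
t 20.62 tcp [ 0.4838 -0.0114  0.2412] jawyaw 81.05 tilt [ 0.0036 -0.0042 -1.    ] F [0.38 0.14 0.41] gap 45.0
```

View pics/fin.png

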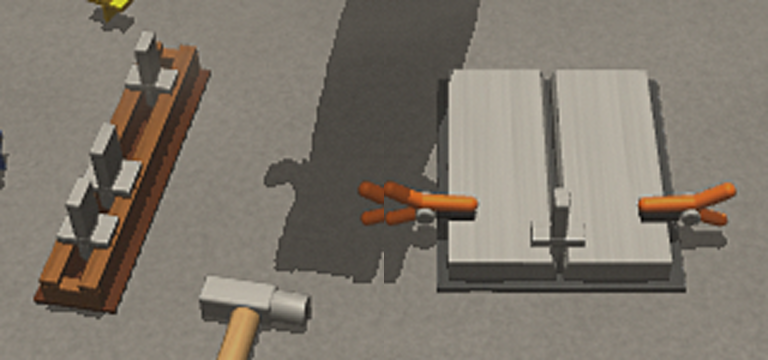

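The final picture shows leaf 1 upright in the gap with its shoulders on both plates (558,235). Leaf 2 hangs in the rack again (150,75), leaves 4 and 3 hang beyond it, and the hammer is in place. Hand in.

```bash
python3 -c "
from bench import finish_job
print(finish_job())"
```

```text
the job is handed in; nothing more can be done
None
```

The job is handed in at t ≈ 20.6 s of the 72 s. The hand-in gives no verdict, so whether it passed isn't known.

- **Leaf 1 (4 mm):** it went into the gap without resistance and stands there at x ≈ +85 mm, grip centre about 58 mm above the bench.
- **Leaf 2 (7 mm):** it binds. It stopped with its grip centre at about 67 mm and took 13 N, balanced across the gap, without going in. I hung it back in its own place in the rack.
- **Leaves 3 and 4:** untried, still in the rack.
- **The gap:** it is between 4 and 7 mm by the leaves, and about 6.3 mm by the width of its mouth in the wrist picture.

**Last checks:** the final picture shows leaf 1 upright with its shoulders on both plates, three leaves hanging upright in the rack, the hammer in place, and the arm clear. The jar and magnet were outside that picture, but no move went near them.

**What disagreed or went wrong:**
- The top camera put the gap about 2 mm off the wrist camera's position. I went by the wrist camera, and leaf 1's free entry and the balanced force on leaf 2 agreed with it.
- The first move call was refused for missing values.
- On the first carry, joint 6 ran to its limit (3.141 against 3.14). I fixed that with a half turn of the tool.

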